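# Snap the palm roller into its spring-clip stand

## Robot

A 7-joint arm with a two-finger parallel gripper is mounted at the origin on the work surface. World frame = base frame: x ahead of the robot, y to its left, z up, the work surface at z = 0. Lengths are in m, angles in rad, forces in N, time in s.
With the tool pointing down it reaches from about 0.425 to 0.95 m from the base axis. Payload 4.7 kg.
Tool frame: the origin (TCP) lies at the very end of the fingers, on their centre line; the grasp point (between the pads) lies 19 mm behind it; z points along the fingers, y is the line along which they close (so a half turn about z gives the same grasp; the last joint's range is limited). The gripper opens to 85 mm and grips with 20 to 120 N. Pads are 22 mm wide; open, the fingers measure 114 mm over their backs; the gripper's body (76 mm by 85 mm) begins 54 mm behind the grasp point. The pads swing forward as they close: fully open they stand 13 mm farther back than shut.
Start: joints at [1.315, 0.469, -0.049, 1.532, 0.024, 1.141, -0.082], TCP at [0.152, -0.658, 0.231] pointing down, gripper open.
Joint ranges: [-2.59, 2.59], [-0.33, 1.99], [-1.39, 1.29], [0.1, 2.45], [-1.04, 4.18], [0.21, 1.99], [-2.66, 2.66]. Speed limits (rad/s): [2.57, 2.57, 3.14, 3.14, 3.14, 3.14, 3.14].

## Interface

Orientations are given as a rotation vector (axis times angle).
In Python, from station import bot, viewer gives the robot as it stands.
- The arm moves only by the shell command python3 -m creep 'ROWS'. ROWS is JSON, a list of rows, each a list of 7 numbers: the shift along the tool's x, y, z in m, then the turn, a rotation vector about the tool's x, y, z in rad, then the finger opening in m, from 0 to 0.0854. In form: [[x, y, z, rx, ry, rz, jaw], ...]. A call has 1 to 20 rows; each row shifts and turns the commanded pose from where the row before left it, along the tool's axes as they then stand; what a row does not reach is not made up. A row lasts 1/12 s, in which the tool goes at most 41.7 mm and 7.16 degrees, less where a joint would pass 70% of its speed; a pose out of reach is approached as far as the arm can. A call with a gripper value outside its range is refused whole. The fingers move at their own pace and stop on an object; the grip force is fixed at half the most. Time passes only in rows, so rows that do not move let the fingers close. It gives the time, the measured TCP pose, the force, the opening and the grip force at its end, in the units of the state.
- bot.get_obs(): the state, without advancing time (a new reading comes with each control period).
- viewer.camera(name): name is "side" or "top" or "wrist"; returns a dict with "pixels" (480x640x3 uint8, red, green, blue), "depth" (480x640 float32, m along the optical axis (not along the pixel's ray), 0 where there is no reading), "mtx" (3x3 intrinsics, pixels), "rvec" (rotation vector, rad) and "tvec" (3), from world to camera coordinates, as OpenCV has them. Camera axes: x right, y down, z forward; pixel columns grow to the right and rows downward; lengths in m; the calibration is good to about 2 mm. A picture is of the moment at which its call begins.
- bot.sign_off(): hands the job in; it is judged then, once.
The state is a dict: "clock": time; "joint_pos": joint angles; "joint_vel": joint speeds; "joint_torque": joint torques, N m; "eef_pos": TCP position; "eef_rot": TCP orientation; "wrist_force": force on the tool from outside, world axes, zero at the start; "ft_torque": the same for the moment, N m; "grip_width": finger opening in m; "grip_force": force on a finger pad.
Only numpy, scipy, OpenCV 4.12 (cv2) and the standard library are available. Lean on these libraries where they do the work, as an engineer would, in place of code of your own. Each camera call takes 0.05 s, during which the arm holds its last target. There are 200 camera calls.

## Task

Take the wooden palm roller out of its cradle and press it down between the two spring clips of the height-adjustable stand until both ends snap fully home under the clip noses, then let go. Feel for the clips and the seats and do not ram the roller against the stand; leave the bowl, tumbler and beaker where they are.

Things in the scene. Friction and masses are not known exactly. Their poses are not given: they have to be found in the camera images.
- roller_center (a point): Centre of the loose beech palm roller, about 0.1 kg, lying level along its own y axis, 40 mm above the table at the start. Barrel 36 mm diameter, 112 mm long; at each end a 20 mm pin reaches to 72 mm from the centre, then a 45 degree chamfer narrows it to a 12 mm flat end face at 76 mm (152 mm over all). Take it across the middle of the barrel.
- cradle: Fixed dark wooden cradle 60 x 150 mm, long along its y axis, origin under its centre on the table. Two upright notched ends, 60 to 68 mm either side of the centre and 39 mm high, carry the roller's end pins; between them it is open down to an 8 mm floor.
- stand: Fixed stand, origin under the centre of its white 110 x 180 x 12 mm base on the table. The roller is to lie above the origin along the stand's y axis (either way round). A head on a clamped column carries a rigid upright V seat for each pin, 62 to 69 mm either side of the centre, a leaf clip outside each, and a cross-bar whose top lies 54 mm below the seated roller's axis.
- seat_low (a point): Point fixed to the stand's base, 105 mm above its origin: where the centre of the seated roller comes if the head is clamped at its lowest. The head's height differs every time and is not measured: the true place is 0 to 16 mm above this point and must be felt for. Contact force over 35 N between roller and stand (a downward push of about 25 N) counts as ramming.
- base_l (a point): Point on the base's top below the +y clip, 81 mm from the stand's centre. Pressing in: the chamfered ends meet the lead-ins with the roller's axis about 27 mm above home; the noses are spread from 20 to 7 mm above it, then close over the pins. This takes about 4 to 8 N down, up to 15 N if one end has gone home before the other, until the seats stop it.
- clip_l (a joint): Outward lean, rad, of the 22 mm wide upright steel spring clip on the stand's +y side: 0 closed, about 0.07 with an end face against its nose, 0 to 0.025 with the roller home. Nose 13 mm above the seated axis, inner edge 71 mm from the stand's centre; above it the clip flares outwards as a 65 degree steep lead-in, to 34 mm above the axis and 81 mm from the centre.
- clip_r (a joint): The same for the clip on the stand's -y side.
- bowl: Bystander: white bowl of plums, 150 mm across, 55 mm high (about 80 mm with the plums), origin under its centre.
- tumbler: Bystander: glass tumbler 72 mm across, 85 mm high, origin under its centre.
- beaker: Bystander: small yellow upturned plastic beaker, 40 mm across, 45 mm high, origin under its centre.
There are look-alikes about, which are no part of the job. What is shaped like the stand but turquoise is not meant.

How it is judged:
On the way, in this order (a step that is already met when the one before it is completed fails the run):
1. the roller is lifted out of the cradle (height (world z) of roller_center above 0.075 m), for 0.1 s.
2. the roller's ends spread the clips (value of joint any of clip_l, clip_r above 0.045 rad), for 0.02 s.
At the end, for the whole second after the job is handed in: The roller lies at rest in the stand, released: centre within 5 mm of the stand's middle, along the stand's y axis within 0.04 rad, down in the seats (centre 100 to 124.5 mm above the base's underside), and both clips sprung back over the pins (lean under 0.03 rad) (x of roller_center in the frame of stand between -0.005 and 0.005 m and y of roller_center in the frame of stand between -0.005 and 0.005 m and z of roller_center in the frame of stand between 0.1 and 0.1245 m and angle between the y axis of roller_center and the y axis of stand, either way round below 0.04 rad and value of joint each of clip_l, clip_r below 0.03 rad and linear speed of roller below 0.02 m/s); the robot touches nothing.
It fails at once if the roller is rammed against the stand (over 35 N) (contact force between roller and stand above 35 N).
It fails at once if the bowl is moved or tipped (distance of bowl from where it was at the start of the episode above 0.03 m or angle between bowl's own z axis and vertical above 0.3 rad).
It fails at once if the tumbler is moved or tipped (distance of tumbler from where it was at the start of the episode above 0.03 m or angle between tumbler's own z axis and vertical above 0.3 rad).
It fails at once if the beaker is moved or tipped (distance of beaker from where it was at the start of the episode above 0.03 m or angle between beaker's own z axis and vertical above 0.3 rad).
It also fails if it takes over 56 s, if anything falls off the work surface, if the arm or the gripper's body presses on something with over 40 N, if the wrist force passes 120 N, or if a joint passes its speed limit or range.

## Working session

There is one attempt and no reset: what is moved stays moved. The work goes in short steps, Python scripts to look and compute and a shell command to move; the robot and the scene stay as the last step left them, time stands still between calls to the robot, and variables do not carry over. Pictures are saved under pics/ and viewed, at most 10 in all, crops included, and the job is handed in when it is done.

```bash
mkdir -p pics; ls; python3 - <<'E'
from station import bot, viewer
import cv2,numpy as np
for n in("top","side"):
    c=viewer.camera(n); cv2.imwrite(f"pics/{n}0.png",c["pixels"][:,:,::-1]); np.savez(f"{n}0.npz",**c)
    R=cv2.Rodrigues(np.array(c["rvec"]))[0]; print(n,-R.T@np.array(c["tvec"]).ravel(),R[2],c["mtx"][0][0])
o=bot.get_obs();print(o["clock"],o["eef_pos"],o["eef_rot"],o["wrist_force"])
E
```

```text
pics
top [ 0.41998193 -0.01726795  1.09254192] [ 0.1612024  -0.01919882 -0.98673461] 508.1706163747778
side [0.05589249 0.64731358 0.8395447 ] [ 0.46484095 -0.59318637 -0.65730725] 610.2986000636612
0.1 [ 0.15166135 -0.65719106  0.23033982] [-3.11961948e+00 -3.55308856e-01  4.15524223e-04] [-0.82831121  0.93823253  0.34893656]
```

View pics/top0.png

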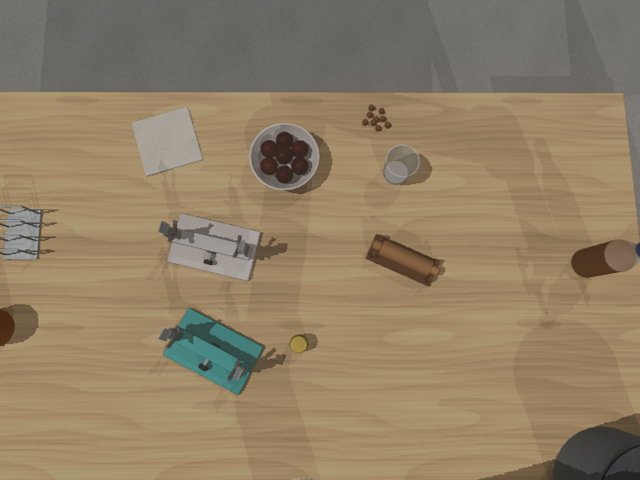

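View pics/side0.png

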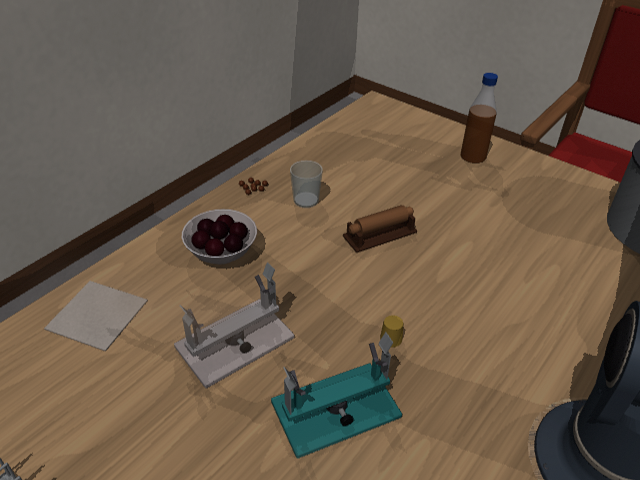

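The top view shows the white stand at about (213,246), turquoise look-alike at (214,350), roller in cradle at (404,260), beaker at (299,343), bowl at (285,157) and tumbler at (400,165). The side view agrees: stand at (235,330), roller at (382,220).

```bash
cat > h.py <<'E'
import cv2,numpy as np
def cloud(c):
    R=cv2.Rodrigues(np.array(c["rvec"]))[0];K=np.array(c["mtx"]);d=c["depth"]
    v,u=np.mgrid[:480,:640]; r=np.stack([(u-K[0,2])/K[0,0],(v-K[1,2])/K[1,1],np.ones_like(d)],-1)*d[...,None]
    return (r-np.array(c["tvec"]).ravel())@R
def rect(p):
    (x,y),(w,h),a=cv2.minAreaRect(p[:,:2].astype(np.float32)*1000)
    if w>h: w,h,a=h,w,a-90
    a=(a+90)  # long axis dir = a+90 from x
    a=(a+90)%180-90
    return np.round([x,y,w,h,a],1)
E
python3 - <<'E'
from h import *
for n in("top","side"):
    c=dict(np.load(n+"0.npz"));P=cloud(c);im=c["pixels"];hsv=cv2.cvtColor(im,cv2.COLOR_RGB2HSV).astype(int)
    H,S,V=[hsv[...,i] for i in range(3)];z=P[...,2];ok=c["depth"]>0
    def box(u0,v0,u1,v1):
        m=np.zeros_like(ok);m[v0:v1,u0:u1]=1;return m&ok
    B=dict(top=[(150,205,275,285),(355,225,450,295)],side=[(170,255,300,390),(335,195,425,255)])[n]
    ms=box(*B[0]);mr=box(*B[1])
    print(n,"table z",np.median(z[ms&(S>60)]))
    b=ms&(abs(z-.012)<.004)&(S<40); print("base",rect(P[b]),np.median(z[b]))
    t=ms&(z>.03)&(S<60);p=P[t]
    print("stand z hist",np.histogram(p[:,2],bins=np.arange(.03,.17,.005))[0], p[:,2].max())
    # clips above 0.11
    q=p[p[:,2]>.11]; 
    if len(q)>6:
        k=cv2.kmeans(q[:,:2].astype(np.float32),2,None,(3,50,1e-5),5,cv2.KMEANS_PP_CENTERS);print("clips",k[2], [q[k[1].ravel()==i].max(0) for i in (0,1)])
    # crossbar
    hb=np.histogram(p[:,2],bins=np.arange(.04,.075,.001));print("bar",hb[0])
    r=mr&(z>.047);print("roller",rect(P[r]),P[r][:,2].max(),P[r].mean(0))
    cr=mr&(z>.004)&(z<.014);print("cradle",rect(P[cr]))
    if n=="top":
        for nm,bx in dict(bowl=(245,118,325,195),tumb=(378,140,425,190),beak=(285,330,312,358),turq=(150,300,270,400)).items():
            m=box(*bx)&(z>.008);print(nm,rect(P[m]),P[m][:,2].max())
E
```

```text
top table z -0.000449303877656428
base [588.5 188.4 108.8 178.7  76.3] 0.01161023026469482
stand z hist [ 25   2  17 277 638  37  18  12  22  14  21  20  32  31  46  52  39  16
  35  31  29  43   8   0   0   0   0   0] 0.1419576355794436
clips [[0.5708976  0.11451738]
 [0.606168   0.26258314]] [array([0.59476756, 0.13289834, 0.14195764]), array([0.62335041, 0.27136326, 0.14161375])]
bar [  1   4   2   2   8  11  11  37  81 137 169 180 139 108  42  19   6   6
   2   4   0   3   2   8   5   2   1   2   5   2   4  10   5   2]
roller [ 558.2 -217.4   33.6  147.3   66.2] 0.06122966657602275 [ 0.55786525 -0.21592577  0.05341507]
cradle [ 558.6 -218.9  146.5  198.9  -88.8]
bowl [776.   36.2 147.3 148.   35.7] 0.08043338880554142
tumb [ 755.5 -209.3   69.9   70.8    5.6] 0.08926571688967251
beak [383.2   7.1  35.9  36.9  71. ] 0.04977443791442408
turq [369.9 185.  110.3 180.   62.6] 0.14153291388137104
side table z 0.00041045057620263235
base [667.6 165.9 183.3 290.1 -17. ] 0.012240716962744983
stand z hist [ 107   66  175  339 1145   99   54   64   47   54   56   54   79   68
   79   86  123   72   55   53   47   61   26    0    0    0    0    0] 0.14264384718276682
clips [[0.5852547  0.18371789]
 [0.40413103 0.2543795 ]] [array([0.62297551, 0.27171331, 0.14264385]), array([0.41680783, 0.26360846, 0.14184131])]
bar [ 28  32  33  37  45  46  44  45  68 136 233 291 336 207  78  35  27  12
   8  17  20   7   6  10  11  21  15   8  10  10   7   6  16  10]
roller [ 555.1 -213.4   34.4  147.7   65.3] 0.06226518234773467 [ 0.55448867 -0.2104101   0.05402795]
cradle [ 575.5 -237.5  185.3  191.4  -63. ]
```

Top view gives the stand at (588,188) mm with axis 76.4°, and the roller at (557,-216) mm with axis 66°. Now I compute the move to above the roller.

```bash
cat > d.py <<'E'
import sys,numpy as np
from station import bot
from scipy.spatial.transform import Rotation as Ro
x,y,z,yaw=map(float,sys.argv[1:5])
o=bot.get_obs();p=np.array(o["eef_pos"]);R=Ro.from_rotvec(o["eef_rot"])
T=Ro.from_euler("z",yaw,degrees=True)*Ro.from_euler("x",180,degrees=True)
print("t",o["clock"],"p",p.round(4),"yaw",np.degrees(np.arctan2(*R.as_matrix()[[1,0],[0,0]])).round(2),"F",np.round(o["wrist_force"],1),"w",round(o["grip_width"],4),"q7",np.round(o["joint_pos"][6],2))
print("shift(mm) now-axes",(R.inv().apply(np.array([x,y,z])-p)*1000).round(1),"after-turn axes",(T.inv().apply(np.array([x,y,z])-p)*1000).round(1),"turn(rad)",(R.inv()*T).as_rotvec().round(4))
E
python3 d.py .557 -.216 .2 66.2
```

```text
t 0.1 p [ 0.1517 -0.6572  0.2303] yaw 13.0 F [-0.8  0.9  0.3] w 0.0856 q7 -0.08
shift(mm) now-axes [ 494.2 -338.7   30.9] after-turn axes [567.2 192.8  30.3] turn(rad) [-1.700e-03 -8.000e-04 -9.286e-01]
```

```bash
python3 -m creep '[[0.015,-0.01,0.001,0,0,0,0.085],[0.0275,-0.019,0.0017,0,0,0,0.085],[0.0275,-0.019,0.0017,0,0,0,0.085],[0.0275,-0.019,0.0017,0,0,0,0.085],[0.0275,-0.019,0.0017,0,0,0,0.085],[0.0275,-0.019,0.0017,0,0,0,0.085],[0.0275,-0.019,0.0017,0,0,0,0.085],[0.0275,-0.019,0.0017,0,0,0,0.085],[0.0275,-0.019,0.0017,0,0,0,0.085],[0.0275,-0.019,0.0017,0,0,0,0.085],[0.0275,-0.019,0.0017,0,0,0,0.085],[0.0275,-0.019,0.0017,0,0,0,0.085],[0.0275,-0.019,0.0017,0,0,0,0.085],[0.0275,-0.019,0.0017,0,0,0,0.085],[0.0275,-0.019,0.0017,0,0,0,0.085],[0.0275,-0.019,0.0017,0,0,0,0.085],[0.0275,-0.019,0.0017,0,0,0,0.085],[0.0275,-0.019,0.0017,0,0,0,0.085],[0.0120,-0.006,0.0017,0,0,0,0.085],[0,0,0,0,0,0,0.085]]'; python3 -m creep '[[0,0,0,0,0,-0.11,0.085],[0,0,0,0,0,-0.11,0.085],[0,0,0,0,0,-0.11,0.085],[0,0,0,0,0,-0.11,0.085],[0,0,0,0,0,-0.11,0.085],[0,0,0,0,0,-0.11,0.085],[0,0,0,0,0,-0.11,0.085],[0,0,0,0,0,-0.11,0.085],[0,0,0,0,0,-0.05,0.085],[0,0,0,0,0,0,0.085]]'; python3 d.py .557 -.216 .2 66.2
python3 - <<'E'
from station import viewer
import cv2
c=viewer.camera("wrist");cv2.imwrite("pics/w1.png",c["pixels"][:,:,::-1])
import numpy as np;np.savez("w1.npz",**c)
E
```

```text
clock: 1.77
eef_pos: [0.5597, -0.2119, 0.199]
eef_rot: [-3.118, -0.366, -0.001]
wrist_force: [0.1, -0.3, 0.1]
grip_width: 0.0849
grip_force: 0.0
clock: 2.6
eef_pos: [0.5561, -0.2182, 0.1993]
eef_rot: [-2.632, -1.715, 0.002]
wrist_force: [0.3, -0.3, -0.3]
grip_width: 0.0851
grip_force: 0.0
t 2.6 p [ 0.5561 -0.2182  0.1993] yaw 66.18 F [ 0.3 -0.3 -0.3] w 0.0851 q7 -0.3
shift(mm) now-axes [ 2.4 -0.  -0.7] after-turn axes [ 2.4 -0.  -0.7] turn(rad) [-0.0011  0.0012 -0.0004]
```

View pics/w1.png

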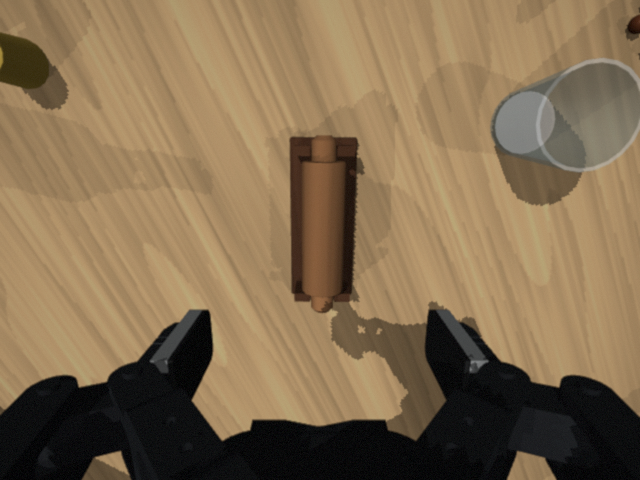

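The wrist view shows the roller upright in the image from (323,138) to (321,310), square to the jaws. I'll measure it from this view.

```bash
python3 - <<'E'
from h import *
c=dict(np.load("w1.npz"));P=cloud(c);m=np.zeros((480,640),bool);m[120:325,280:370]=1
m&=(P[...,2]>.043)&(P[...,2]<.09);print(rect(P[m]),P[m][:,2].max())
y=np.array([np.cos(np.radians(66.2)),np.sin(np.radians(66.2))]);s=P[m][:,:2]@y
print(s.min(),s.max(),(s.min()+s.max())/2-np.array([.5561,-.2182])@y)
b=m&(P[...,2]>.052);print("barrel",rect(P[b]))
E
```

```text
[ 559.5 -219.6   34.7  151.6   65.4] 0.05957368234806967
-0.05082435353019405 0.10062806741044424 0.00013451716339277567
barrel [ 559.1 -219.4   28.1  111.8   65.5]
```

```bash
python3 -m creep '[[0.001,0.0025,0.014,0,0,0.01,0.085],[0,0,0.02,0,0,0,0.085],[0,0,0.02,0,0,0,0.085],[0,0,0.02,0,0,0,0.085],[0,0,0.02,0,0,0,0.085],[0,0,0.02,0,0,0,0.085],[0,0,0.02,0,0,0,0.085],[0,0,0.02,0,0,0,0.085],[0,0,0.014,0,0,0,0.085],[0,0,0.01,0,0,0,0.085],[0,0,0,0,0,0,0.085],[0,0,0,0,0,0,0.085]]'; python3 -m creep '[[0,0,0,0,0,0,0.03],[0,0,0,0,0,0,0.03],[0,0,0,0,0,0,0.03],[0,0,0,0,0,0,0.03],[0,0,0,0,0,0,0.03],[0,0,0,0,0,0,0.03],[0,0,0,0,0,0,0.03],[0,0,0,0,0,0,0.03],[0,0,0,0,0,0,0.03],[0,0,0,0,0,0,0.03]]'; python3 d.py .557 -.216 .021 65.5
```

```text
clock: 3.65
eef_pos: [0.5598, -0.2163, 0.0211]
eef_rot: [-2.639, -1.703, 0.001]
wrist_force: [-1.0, 0.0, -0.0]
grip_width: 0.0853
grip_force: 0.0
clock: 4.48
eef_pos: [0.561, -0.2167, 0.0227]
eef_rot: [2.638, 1.703, 0.002]
wrist_force: [0.2, -0.3, 6.0]
grip_width: 0.0343
grip_force: 59.6
t 4.4833 p [ 0.561  -0.2167  0.0227] yaw 65.7 F [ 0.2 -0.3  6. ] w 0.0343 q7 -0.42
shift(mm) now-axes [-1.  -4.   1.7] after-turn axes [-1.  -3.9  1.7] turn(rad) [0.0022 0.0001 0.0035]
```

```bash
python3 -m creep '[[0,0,-0.005,0,0,0,0.03],[0,0,-0.01,0,0,0,0.03],[0,0,-0.02,0,0,0,0.03],[0,0,-0.03,0,0,0,0.03],[0,0,-0.03,0,0,0,0.03],[0,0,-0.03,0,0,0,0.03],[0,0,-0.03,0,0,0,0.03],[0,0,-0.03,0,0,0,0.03],[0,0,-0.02,0,0,0,0.03],[0,0,-0.01,0,0,0,0.03],[0,0,0,0,0,0,0.03],[0,0,0,0,0,0,0.03]]'; python3 d.py .5885 .1885 .235 76.4
python3 - <<'E'
from station import viewer
import cv2
c=viewer.camera("wrist");cv2.imwrite("pics/w2.png",c["pixels"][:,:,::-1])
import numpy as np;np.savez("w2.npz",**c)
E
```

```text
clock: 5.48
eef_pos: [0.5594, -0.2162, 0.2361]
eef_rot: [-2.639, -1.704, 0.001]
wrist_force: [-0.6, 0.4, -0.8]
grip_width: 0.0343
grip_force: 59.9
t 5.4833 p [ 0.5594 -0.2162  0.2361] yaw 65.7 F [-0.6  0.4 -0.8] w 0.0343 q7 -0.3
shift(mm) now-axes [ 380.8 -140.     1.1] after-turn axes [400.1 -66.9   1.1] turn(rad) [-0.0011  0.0002 -0.1867]
```

View pics/w2.png

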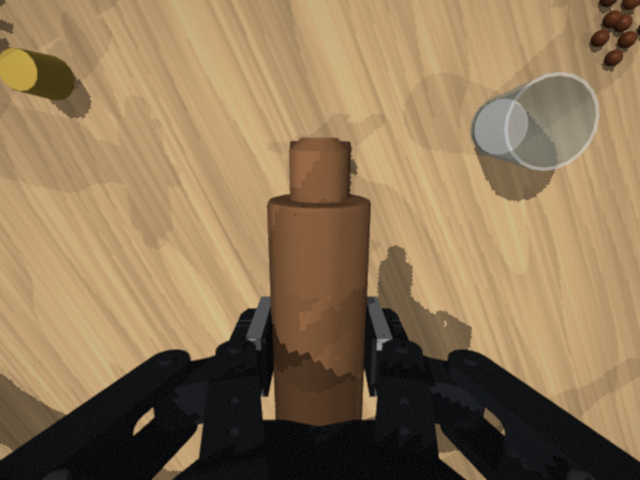

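The roller is held centrally: barrel from (320,200) down to the gripper, pin end at (320,140). I'll measure its pose in the tool frame.

```bash
cat > inhand.py <<'E'
import sys
from h import *
from scipy.spatial.transform import Rotation as Ro
from station import bot
def inhand(c,o):
    R=Ro.from_rotvec(o["eef_rot"]).as_matrix();T=(cloud(c)-np.array(o["eef_pos"]))@R
    H=cv2.cvtColor(c["pixels"],cv2.COLOR_RGB2HSV);m=(c["depth"]>0)&(abs(T[...,1])<.03)&(T[...,2]<.03)&(T[...,2]>-.06)&(T[...,0]>.02)&(T[...,0]<.1)&(H[...,1]>70)
    p=T[m];xe=np.percentile(p[:,0],99.5)
    print("n",len(p),"end x",p[:,0].max().round(4),xe.round(4))
    for a,b in((.025,.035),(.035,.045),(.045,.053),(.060,.070)):
        q=p[(p[:,0]>a)&(p[:,0]<b)]
        if len(q)>20: 
            top=np.percentile(q[:,2],2);print(a,"ridge z",top.round(4),"y",q[:,1].min().round(4),q[:,1].max().round(4))
E
python3 - <<'E'
from inhand import *
inhand(dict(np.load("w2.npz")),bot.get_obs())
E
```

```text
n 14067 end x 0.0726 0.0723
0.025 ridge z -0.0367 y -0.0167 0.0188
0.035 ridge z -0.0368 y -0.0167 0.019
0.045 ridge z -0.0366 y -0.0166 0.019
0.06 ridge z -0.029 y -0.009 0.011
```

```bash
python3 -m creep '[[0.014,-0.005,0,0,0,0,0.03],[0.0265,-0.0097,0,0,0,-0.0187,0.03],[0.0265,-0.0097,0,0,0,-0.0187,0.03],[0.0265,-0.0097,0,0,0,-0.0187,0.03],[0.0265,-0.0097,0,0,0,-0.0187,0.03],[0.0265,-0.0097,0,0,0,-0.0187,0.03],[0.0265,-0.0050,0,0,0,-0.0187,0.03],[0.0265,-0.0050,0,0,0,-0.0187,0.03],[0.0265,-0.0050,0,0,0,-0.0187,0.03],[0.0265,-0.0050,0,0,0,-0.0187,0.03],[0.0265,-0.0050,0,0,0,-0.0187,0.03],[0.0265,-0.0050,0,0,0,0,0.03],[0.0265,-0.0050,0,0,0,0,0.03],[0.0265,-0.0050,0,0,0,0,0.03],[0.0265,-0.0050,0,0,0,0,0.03],[0.014,-0.002,0,0,0,0,0.03],[0,0,0,0,0,0,0.03],[0,0,0,0,0,0,0.03]]'; python3 d.py .5885 .1885 .235 76.4
python3 - <<'E'
from station import viewer
import cv2
for n in("top","wrist","side"):
    c=viewer.camera(n);cv2.imwrite(f"pics/{n}3.png",c["pixels"][:,:,::-1])
    import numpy as np;np.savez(n+"3.npz",**c)
a=[cv2.imread(f"pics/{n}3.png") for n in("top","wrist","side")]
cv2.imwrite("pics/c3.png",np.hstack([cv2.resize(a[0][150:350,100:300],(400,400)),cv2.resize(a[1],(400,400))]))
E
```

```text
clock: 7.03
eef_pos: [0.5866, 0.196, 0.2356]
eef_rot: [-2.466, -1.946, 0.004]
wrist_force: [0.3, 0.4, -0.9]
grip_width: 0.0347
grip_force: 59.9
t 7.0333 p [0.5866 0.196  0.2356] yaw 76.55 F [ 0.3  0.4 -0.9] w 0.0347 q7 -0.86
shift(mm) now-axes [-6.8  3.6  0.6] after-turn axes [-6.8  3.6  0.6] turn(rad) [-0.0018  0.0014  0.0026]
```

View pics/c3.png

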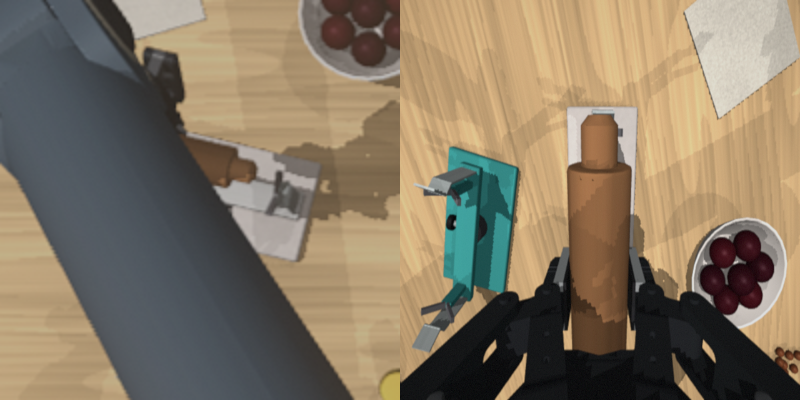

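The left crop shows the roller's -y end above the -y clip; the right (wrist) shows the pin over the white stand's +y clip. I'll get the end points in both views.

```bash
python3 - <<'E'
from inhand import *
o=bot.get_obs()
ax=np.radians(76.4);Y=np.array([np.cos(ax),np.sin(ax)]);X=np.array([np.sin(ax),-np.cos(ax)]);C=np.array([.5885,.1885])
def st(P): return np.stack([(P[...,:2]-C)@X,(P[...,:2]-C)@Y,P[...,2]],-1)
for n in("top","wrist","side"):
    c=dict(np.load(n+"3.npz"));S=st(cloud(c));h=cv2.cvtColor(c["pixels"],cv2.COLOR_RGB2HSV)
    m=(c["depth"]>0)&(S[...,2]>.225)&(S[...,2]<.29)&(abs(S[...,0])<.04)&(abs(S[...,1])<.1)&(h[...,1]>75)&(h[...,0]<20)
    p=S[m];print(n,"roller n",len(p))
    if len(p):
        print(" along",np.percentile(p[:,1],[0,.3,99.7,100]).round(4))
        for a in np.arange(-.08,.081,.01):
            q=p[(p[:,1]>=a)&(p[:,1]<a+.01)]
            if len(q)>25: print(" ",a.round(2),"x mid",((q[:,0].min()+q[:,0].max())/2).round(4),(np.ptp(q[:,0])).round(4),"zmax",np.percentile(q[:,2],98).round(4))
    for sg in(-1,1):
        k=(c["depth"]>0)&(S[...,2]>.12)&(S[...,2]<.16)&(abs(S[...,0])<.03)&(S[...,1]*sg>.05)&(S[...,1]*sg<.1)&(h[...,1]<75)
        p=S[k]
        if len(p)>5:print(" clip",sg,len(p),"x",np.percentile(p[:,0],[2,98]).round(4),"y",np.percentile(p[:,1],[2,98]).round(4),"z",np.percentile(p[:,2],99).round(4))
    b=(c["depth"]>0)&(abs(S[...,2]-.012)<.005)&(abs(S[...,0])<.065)&(abs(S[...,1])<.1)&(h[...,1]<40)
    p=S[b];print(" base x",np.percentile(p[:,0],[1,99]).round(4),"y",np.percentile(p[:,1],[.5,99.5]).round(4))
inhand(dict(np.load("wrist3.npz")),o)
E
```

```text
top roller n 519
 along [-0.0717 -0.0714  0.0003  0.0005]
  -0.07 x mid -0.0051 0.0174 zmax 0.2641
  -0.06 x mid -0.0049 0.0327 zmax 0.2711
  -0.05 x mid -0.0053 0.0328 zmax 0.2713
  -0.04 x mid -0.0053 0.0324 zmax 0.2726
  -0.03 x mid 0.0006 0.0217 zmax 0.2724
  -0.02 x mid 0.0042 0.013 zmax 0.2714
 clip -1 50 x [-0.0107  0.0111] y [-0.082  -0.0717] z 0.1409
 base x [-0.0529  0.0538] y [-0.0892  0.0505]
wrist roller n 24982
 along [-0.0304 -0.0244  0.0771  0.0778]
  -0.03 x mid -0.0022 0.0355 zmax 0.2707
  -0.02 x mid -0.0021 0.0355 zmax 0.2712
  -0.01 x mid -0.0019 0.0756 zmax 0.2732
  -0.0 x mid -0.0022 0.0347 zmax 0.2713
  0.01 x mid -0.0001 0.0798 zmax 0.2804
  0.02 x mid -0.0023 0.0351 zmax 0.2713
  0.03 x mid -0.0024 0.0349 zmax 0.2713
  0.04 x mid -0.0025 0.0348 zmax 0.2712
  0.05 x mid -0.0024 0.0349 zmax 0.271
  0.06 x mid -0.0022 0.0192 zmax 0.2635
  0.07 x mid -0.002 0.0191 zmax 0.2634
 clip 1 172 x [-0.009   0.0124] y [0.0772 0.0814] z 0.1415
 base x [-0.0522  0.0555] y [-0.0803  0.0884]
side roller n 1493
 along [-0.0729 -0.0708  0.0794  0.0795]
  -0.07 x mid -0.0065 0.0177 zmax 0.2645
  -0.06 x mid -0.0067 0.0285 zmax 0.2717
  -0.05 x mid -0.0116 0.0226 zmax 0.272
  -0.04 x mid -0.0168 0.0122 zmax 0.2706
  -0.03 x mid -0.0202 0.0057 zmax 0.2632
  -0.02 x mid -0.0094 0.0272 zmax 0.2607
  0.01 x mid 0.0062 0.0647 zmax 0.2879
  0.02 x mid 0.0058 0.0568 zmax 0.2728
  0.03 x mid -0.0066 0.0326 zmax 0.2719
  0.04 x mid -0.0069 0.032 zmax 0.2721
  0.05 x mid -0.0043 0.0356 zmax 0.2718
  0.06 x mid -0.0078 0.0258 zmax 0.2645
  0.07 x mid -0.005 0.0189 zmax 0.2642
 clip -1 132 x [-0.0122  0.0102] y [-0.0815 -0.0707] z 0.1415
 clip 1 44 x [-0.0121  0.009 ] y [0.0722 0.0831] z 0.1408
 base x [-0.0561  0.0521] y [-0.0867  0.091 ]
n 14062 end x 0.0733 0.073
0.025 ridge z -0.0352 y -0.018 0.0171
0.035 ridge z -0.0351 y -0.0181 0.0167
0.045 ridge z -0.0351 y -0.0181 0.0169
0.06 ridge z -0.0275 y -0.01 0.0093
```

```bash
python3 -m creep '[[-0.003,0.0042,0.005,0,0,0,0.03],[0,0,0.01,0,0,0,0.03],[0,0,0.015,0,0,0,0.03],[0,0,0.015,0,0,0,0.03],[0,0,0.015,0,0,0,0.03],[0,0,0.015,0,0,0,0.03],[0,0,0.015,0,0,0,0.03],[0,0,0.01,0,0,0,0.03],[0,0,0.005,0,0,0,0.03],[0,0,0,0,0,0,0.03],[0,0,0,0,0,0,0.03]]'; python3 d.py .5885 .1885 .0895 76.4
python3 - <<'E'
from station import viewer
import cv2, numpy as np
for n in("top","wrist","side"):
    c=viewer.camera(n);cv2.imwrite(f"pics/{n}4.png",c["pixels"][:,:,::-1]);np.savez(n+"4.npz",**c)
a=[cv2.imread(f"pics/{n}4.png") for n in("wrist","side")]
cv2.imwrite("pics/c4.png",np.hstack([cv2.resize(a[0][80:330,195:445],(400,400),interpolation=2),cv2.resize(a[1][240:400,150:310],(400,400),interpolation=2)]))
E
```

```text
clock: 8.1
eef_pos: [0.5911, 0.1913, 0.1318]
eef_rot: [2.469, 1.943, 0.0]
wrist_force: [0.3, -0.0, -1.0]
grip_width: 0.0344
grip_force: 59.9
t 8.1 p [0.5911 0.1913 0.1318] yaw 76.4 F [ 0.3 -0.  -1. ] w 0.0344 q7 -0.92
shift(mm) now-axes [-3.3 -1.9 42.3] after-turn axes [-3.3 -1.9 42.3] turn(rad) [ 0.0002 -0.0002 -0.    ]
```

View pics/c4.png

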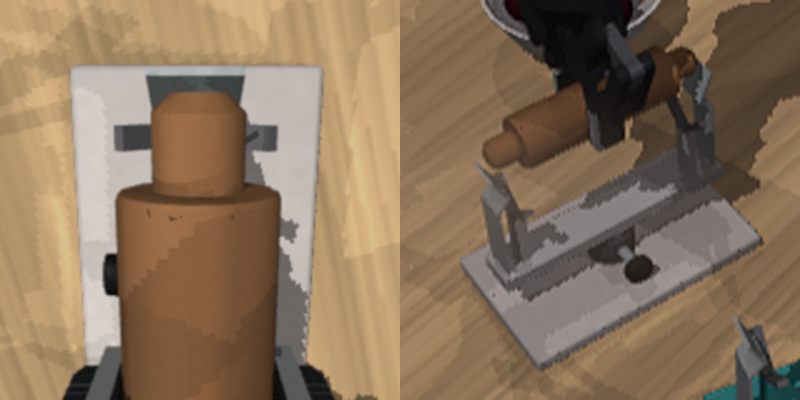

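The wrist crop shows the pin (152–245) centred over the clip (147–243); the side crop shows the roller just above both clips. Re-measuring here at equal height.

```bash
python3 - <<'E'
from inhand import *
ax=np.radians(76.4);Y=np.array([np.cos(ax),np.sin(ax)]);X=np.array([np.sin(ax),-np.cos(ax)]);C=np.array([.5885,.1885])
def st(P): return np.stack([(P[...,:2]-C)@X,(P[...,:2]-C)@Y,P[...,2]],-1)
for n in("top","wrist","side"):
    c=dict(np.load(n+"4.npz"));S=st(cloud(c));h=cv2.cvtColor(c["pixels"],cv2.COLOR_RGB2HSV)
    m=(c["depth"]>0)&(S[...,2]>.125)&(S[...,2]<.18)&(abs(S[...,0])<.03)&(abs(S[...,1])<.1)&(h[...,1]>100)&(h[...,0]<20)
    p=S[m];print(n,"roller n",len(p)," along",np.percentile(p[:,1],[0,.3,99.7,100]).round(4))
    for a in(-.07,-.06,-.05,.04,.06):
            q=p[(p[:,1]>=a)&(p[:,1]<a+.01)]
            if len(q)>25: print(" ",a,"x mid",((q[:,0].min()+q[:,0].max())/2).round(4),(np.ptp(q[:,0])).round(4),"zmax",np.percentile(q[:,2],98).round(4))
    for sg in(-1,1):
        k=(c["depth"]>0)&(S[...,2]>.115)&(S[...,2]<.16)&(abs(S[...,0])<.02)&(S[...,1]*sg>.06)&(S[...,1]*sg<.09)&(h[...,1]<75)
        p=S[k]
        if len(p)>5:print(" clip",sg,len(p),"x",np.percentile(p[:,0],[2,98]).round(4),"y",np.percentile(p[:,1],[0,2,98,100]).round(4),"z",np.percentile(p[:,2],99).round(4))
E
```

```text
top roller n 182  along [-0.0747 -0.0747 -0.0328 -0.0319]
  -0.07 x mid 0.0 0.0172 zmax 0.1602
  -0.06 x mid 0.0048 0.0227 zmax 0.1685
  -0.05 x mid 0.0083 0.0149 zmax 0.1675
 clip -1 55 x [-0.0104  0.0113] y [-0.0822 -0.0817 -0.0705 -0.0647] z 0.1472
wrist roller n 24565  along [-0.0327 -0.0262  0.0755  0.076 ]
  0.04 x mid 0.0025 0.0349 zmax 0.1681
  0.06 x mid 0.0025 0.0195 zmax 0.1604
 clip 1 1091 x [-0.0088  0.0125] y [0.0641 0.0722 0.0815 0.0815] z 0.1517
side roller n 1228  along [-0.0819 -0.0716  0.0786  0.0789]
  -0.07 x mid -0.0034 0.018 zmax 0.1613
  -0.06 x mid -0.0054 0.0238 zmax 0.1682
  -0.05 x mid -0.0038 0.0289 zmax 0.1701
  0.04 x mid -0.0033 0.0308 zmax 0.1695
  0.06 x mid -0.0019 0.0177 zmax 0.1612
 clip -1 120 x [-0.0121  0.0091] y [-0.0817 -0.0812 -0.0696 -0.0679] z 0.1461
 clip 1 76 x [-0.0119  0.0101] y [0.071  0.0715 0.0832 0.0833] z 0.1408
```

```bash
python3 -m creep '[[-0.0013,0,0.003,0,0,0,0.03],[0,0,0.004,0,0,0,0.03],[0,0,0.003,0,0,0,0.03],[0,0,0.001,0,0,0,0.03],[0,0,0.001,0,0,0,0.03],[0,0,0,0,0,0,0.03],[0,0,0,0,0,0,0.03]]'; python3 -m creep '[[0,0,0.001,0,0,0,0.03],[0,0,0.001,0,0,0,0.03],[0,0,0,0,0,0,0.03]]';python3 -m creep '[[0,0,0.001,0,0,0,0.03],[0,0,0.001,0,0,0,0.03],[0,0,0,0,0,0,0.03]]'; python3 -m creep '[[0,0,0.001,0,0,0,0.03],[0,0,0.001,0,0,0,0.03],[0,0,0,0,0,0,0.03]]'
```

```text
clock: 8.83
eef_pos: [0.5906, 0.1902, 0.1196]
eef_rot: [-2.468, -1.943, 0.0]
wrist_force: [0.3, 0.1, -1.2]
grip_width: 0.0343
grip_force: 59.9
clock: 9.08
eef_pos: [0.5907, 0.1902, 0.1177]
eef_rot: [2.468, 1.943, 0.001]
wrist_force: [0.3, 0.4, 0.1]
grip_width: 0.0341
grip_force: 59.9
clock: 9.33
eef_pos: [0.5909, 0.1903, 0.116]
eef_rot: [2.468, 1.943, 0.001]
wrist_force: [1.4, -0.1, 1.7]
grip_width: 0.0345
grip_force: 59.9
clock: 9.58
eef_pos: [0.5909, 0.1902, 0.1139]
eef_rot: [2.468, 1.943, 0.001]
wrist_force: [0.4, 0.3, 2.2]
grip_width: 0.0342
grip_force: 59.9
```

```bash
for i in 1; do python3 -m creep '[[0,0,0.001,0,0,0,0.03],[0,0,0.001,0,0,0,0.03],[0,0,0,0,0,0,0.03]]'; python3 -m creep '[[0,0,0.001,0,0,0,0.03],[0,0,0.001,0,0,0,0.03],[0,0,0,0,0,0,0.03]]'; python3 -m creep '[[0,0,0.001,0,0,0,0.03],[0,0,0.001,0,0,0,0.03],[0,0,0,0,0,0,0.03]]'; done | grep -E "eef_pos|force|torq"; python3 -c "
from station import bot;print(bot.get_obs()['ft_torque'])"
```

```text
eef_pos: [0.5909, 0.1902, 0.1119]
wrist_force: [0.4, -0.6, 3.9]
grip_force: 60.0
eef_pos: [0.591, 0.1904, 0.1102]
wrist_force: [0.2, -0.4, 6.0]
grip_force: 60.3
eef_pos: [0.5913, 0.191, 0.1092]
wrist_force: [-1.1, -0.5, 9.3]
grip_force: 60.8
[-0.0962581   0.11158796  0.00628435]
```

```bash
{ python3 -m creep '[[0,0,0.001,0,0,0,0.03],[0,0,0,0,0,0,0.03]]'; python3 -m creep '[[0,0,0.001,0,0,0,0.03],[0,0,0,0,0,0,0.03]]'; } | grep -E "eef_pos|force|torq"; python3 -c "
from station import bot;print(bot.get_obs()['ft_torque'])"
```

```text
eef_pos: [0.5914, 0.1909, 0.1081]
wrist_force: [-0.3, -0.4, 5.7]
grip_force: 60.6
eef_pos: [0.5914, 0.1908, 0.1068]
wrist_force: [0.6, -0.3, 7.8]
grip_force: 60.6
[ 0.28127203 -0.05902495  0.031598  ]
```

```bash
{ python3 -m creep '[[0,0,0.001,0,0,0,0.03],[0,0,0.001,0,0,0,0.03],[0,0,0,0,0,0,0.03]]'; python3 -m creep '[[0,0,0.001,0,0,0,0.03],[0,0,0.001,0,0,0,0.03],[0,0,0,0,0,0,0.03]]';  python3 -m creep '[[0,0,0.001,0,0,0,0.03],[0,0,0.001,0,0,0,0.03],[0,0,0,0,0,0,0.03]]'; } | grep -E "eef_pos|force|torq"; python3 -c "
from station import bot;print(bot.get_obs()['ft_torque'])"
```

```text
eef_pos: [0.5911, 0.1906, 0.1043]
wrist_force: [1.3, 0.3, -1.1]
grip_force: 59.8
eef_pos: [0.5905, 0.19, 0.1012]
wrist_force: [0.3, 0.4, 2.2]
grip_force: 60.2
eef_pos: [0.5904, 0.1901, 0.0993]
wrist_force: [-0.4, -0.2, 1.7]
grip_force: 60.2
[ 0.0326284  -0.17487087 -0.07081286]
```

```bash
python3 - <<'E'
from station import viewer
import cv2, numpy as np
from inhand import *
for n in("wrist","side"):
    c=viewer.camera(n);cv2.imwrite(f"pics/{n}5.png",c["pixels"][:,:,::-1]);np.savez(n+"5.npz",**c)
    P=cloud(c);ax=np.radians(76.4);s=(P[...,:2]-np.array([.5885,.1885]))@np.array([np.cos(ax),np.sin(ax)]);h=cv2.cvtColor(c["pixels"],cv2.COLOR_RGB2HSV)
    t=(P[...,:2]-np.array([.5885,.1885]))@np.array([np.sin(ax),-np.cos(ax)])
    for a,b in((-.055,-.045),(.045,.055)):
        m=(abs(t)<.02)&(s>a)&(s<b)&(h[...,1]>100)&(P[...,2]>.1)&(P[...,2]<.16)
        if m.sum()>10:print(n,a,"ridge",np.percentile(P[m][:,2],98))
    for sg in(-1,1):
        k=(abs(t)<.02)&(s*sg>.06)&(s*sg<.1)&(h[...,1]<75)&(P[...,2]>.12)&(P[...,2]<.16)
        if k.sum()>5:
            p=P[k];print(n,"clip",sg,(s[k]*sg).max().round(4),p[:,2].max().round(4))
a=[cv2.imread(f"pics/{n}5.png") for n in("wrist","side")]
cv2.imwrite("pics/c5.png",np.hstack([cv2.resize(a[0][80:330,195:445],(400,400),interpolation=2),cv2.resize(a[1][240:400,150:310],(400,400),interpolation=2)]))
inhand(dict(np.load("wrist5.npz")),bot.get_obs())
E
```

```text
wrist 0.045 ridge 0.1348294811576129
wrist clip 1 0.088 0.1415
side -0.055 ridge 0.13587305193469357
side 0.045 ridge 0.13639217300511236
side clip -1 0.0898 0.1424
side clip 1 0.0895 0.1418
n 13845 end x 0.083 0.072
0.025 ridge z -0.0356 y -0.0173 0.018
0.035 ridge z -0.0357 y -0.0171 0.0181
0.045 ridge z -0.0355 y -0.0169 0.0184
0.06 ridge z -0.0279 y -0.0094 0.0116
```

View pics/c5.png

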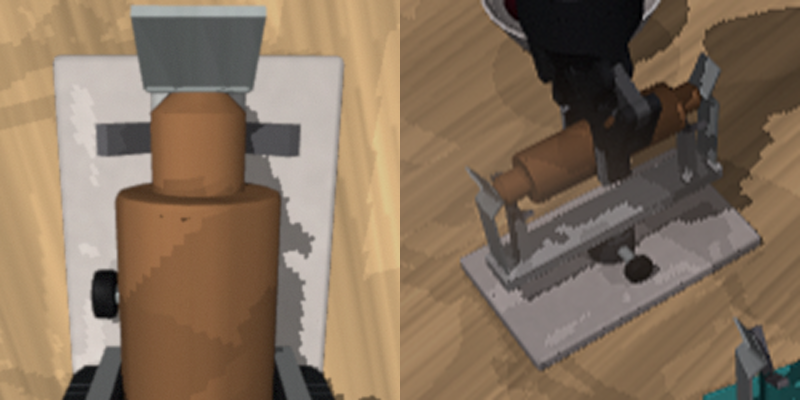

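Both clips are spread (tips at about 89 mm vs 81 before), and the axis is at 0.117, about 10 mm above home. I continue down slowly.

```bash
{ python3 -m creep '[[0,0,0.001,0,0,0,0.03],[0,0,0.001,0,0,0,0.03],[0,0,0,0,0,0,0.03]]'; python3 -m creep '[[0,0,0.001,0,0,0,0.03],[0,0,0.001,0,0,0,0.03],[0,0,0,0,0,0,0.03]]';  python3 -m creep '[[0,0,0.001,0,0,0,0.03],[0,0,0,0,0,0,0.03]]';  python3 -m creep '[[0,0,0.001,0,0,0,0.03],[0,0,0,0,0,0,0.03]]'; } | grep -E "eef_pos|force|torq"; python3 -c "
from station import bot;print(bot.get_obs()['ft_torque'])"
```

```text
eef_pos: [0.5905, 0.1901, 0.0975]
wrist_force: [0.6, 0.1, 2.1]
grip_force: 60.2
eef_pos: [0.5901, 0.1897, 0.0948]
wrist_force: [2.2, 0.6, -4.2]
grip_force: 59.9
eef_pos: [0.59, 0.1897, 0.0936]
wrist_force: [1.2, 0.2, -4.2]
grip_force: 60.0
eef_pos: [0.59, 0.1899, 0.093]
wrist_force: [0.7, -0.5, -4.9]
grip_force: 60.1
[ 0.0544571  -0.16408367  0.03578902]
```

```bash
{ for k in 1; do python3 -m creep '[[0,0,0.001,0,0,0,0.03],[0,0,0,0,0,0,0.03]]'; python3 -m creep '[[0,0,0.001,0,0,0,0.03],[0,0,0,0,0,0,0.03]]';  python3 -m creep '[[0,0,0.0005,0,0,0,0.03],[0,0,0,0,0,0,0.03]]'; done; } | grep -E "eef_pos|force|torq"; python3 -c "
from station import bot;print(bot.get_obs()['ft_torque'])"
```

```text
eef_pos: [0.5902, 0.19, 0.0923]
wrist_force: [0.2, 1.2, -3.7]
grip_force: 60.1
eef_pos: [0.5904, 0.1901, 0.0916]
wrist_force: [0.8, 0.3, -1.4]
grip_force: 60.1
eef_pos: [0.5906, 0.1902, 0.0913]
wrist_force: [-0.1, 0.2, -1.6]
grip_force: 60.1
[0.07754976 0.03103323 0.01224669]
```

```bash
{ for k in 1; do python3 -m creep '[[0,0,0.001,0,0,0,0.03],[0,0,0,0,0,0,0.03]]'; python3 -m creep '[[0,0,0.001,0,0,0,0.03],[0,0,0,0,0,0,0.03]]';  python3 -m creep '[[0,0,0.0005,0,0,0,0.03],[0,0,0,0,0,0,0.03]]'; done; } | grep -E "eef_pos|force|torq"; python3 -c "
from station import bot;print(bot.get_obs()['ft_torque'])"
```

```text
eef_pos: [0.5907, 0.1902, 0.0902]
wrist_force: [-0.4, 0.3, -2.9]
grip_force: 60.1
eef_pos: [0.5906, 0.19, 0.0891]
wrist_force: [-0.4, -0.4, -1.7]
grip_force: 60.1
eef_pos: [0.5906, 0.1901, 0.0888]
wrist_force: [0.5, 1.6, -2.1]
grip_force: 60.3
[-0.01034167  0.01470502 -0.00916679]
```

```bash
{ for k in 1; do python3 -m creep '[[0,0,0.001,0,0,0,0.03],[0,0,0,0,0,0,0.03]]'; python3 -m creep '[[0,0,0.0005,0,0,0,0.03],[0,0,0.0005,0,0,0,0.03],[0,0,0,0,0,0,0.03]]';   done; } | grep -E "eef_pos|force|torq"; python3 - <<'E'
from station import viewer
from inhand import *
c=viewer.camera("side");P=cloud(c);ax=np.radians(76.4);s=(P[...,:2]-np.array([.5885,.1885]))@np.array([np.cos(ax),np.sin(ax)]);h=cv2.cvtColor(c["pixels"],cv2.COLOR_RGB2HSV)
t=(P[...,:2]-np.array([.5885,.1885]))@np.array([np.sin(ax),-np.cos(ax)])
for a,b in((-.055,-.045),(.045,.055)):
    m=(abs(t)<.02)&(s>a)&(s<b)&(h[...,1]>100)&(P[...,2]>.1)&(P[...,2]<.16);print(a,"ridge",np.percentile(P[m][:,2],98))
for sg in(-1,1):
    k=(abs(t)<.02)&(s*sg>.06)&(s*sg<.1)&(h[...,1]<75)&(P[...,2]>.12)&(P[...,2]<.16);print("clip",sg,(s[k]*sg).max().round(4),P[k][:,2].max().round(4))
print(bot.get_obs()["ft_torque"])
E
```

```text
eef_pos: [0.5907, 0.1901, 0.0886]
wrist_force: [-1.7, -1.2, 4.4]
grip_force: 61.0
eef_pos: [0.5907, 0.1901, 0.0885]
wrist_force: [-3.7, -2.7, 10.0]
grip_force: 61.4
-0.055 ridge 0.12562083195429166
0.045 ridge 0.1250557541913812
clip -1 0.0827 0.1425
clip 1 0.0842 0.1417
[-0.44137647  0.77867237 -0.00445058]
```

The seats stop it at TCP 0.0885 (axis about 0.106), both ends are level, and both clips have sprung back. I'll firm it slightly, ease off and release.

```bash
{ python3 -m creep '[[0,0,0.0005,0,0,0,0.03],[0,0,0,0,0,0,0.03]]'; python3 -m creep '[[0,0,-0.001,0,0,0,0.03],[0,0,-0.0007,0,0,0,0.03],[0,0,0,0,0,0,0.03]]'; python3 -m creep '[[0,0,0,0,0,0,0.045],[0,0,0,0,0,0,0.06],[0,0,0,0,0,0,0.085],[0,0,0,0,0,0,0.085],[0,0,0,0,0,0,0.085],[0,0,0,0,0,0,0.085],[0,0,0,0,0,0,0.085],[0,0,0,0,0,0,0.085]]'; } | grep -E "eef_pos|force|torq|width"
```

```text
eef_pos: [0.5907, 0.1901, 0.0885]
wrist_force: [-4.6, -2.7, 12.9]
grip_width: 0.0343
grip_force: 61.7
eef_pos: [0.5907, 0.1902, 0.0886]
wrist_force: [-1.9, -0.8, 5.9]
grip_width: 0.0346
grip_force: 60.7
eef_pos: [0.5906, 0.1901, 0.0878]
wrist_force: [0.5, -0.1, -0.2]
grip_width: 0.0849
grip_force: 0.0
```

Released, so I rise and then look. The arm tilts across the top camera here, so I also move aside.

```bash
python3 -m creep '[[0,0,-0.005,0,0,0,0.085],[0,0,-0.015,0,0,0,0.085],[0,0,-0.025,0,0,0,0.085],[0,0,-0.03,0,0,0,0.085],[0,0,-0.03,0,0,0,0.085],[0,0,-0.03,0,0,0,0.085],[-0.01,0,-0.02,0,0,0,0.085],[-0.03,0,0,0,0,0,0.085],[-0.03,0,0,0,0,0,0.085],[-0.03,0,0,0,0,0,0.085],[-0.03,0,0,0,0,0,0.085],[-0.03,0,0,0,0,0,0.085],[-0.03,0,0,0,0,0,0.085],[-0.03,0,0,0,0,0,0.085],[-0.02,0,0,0,0,0,0.085],[-0.01,0,0,0,0,0,0.085],[0,0,0,0,0,0,0.085]]' | grep -E "pos|wrist"
python3 - <<'E'
from station import viewer
from inhand import *
ax=np.radians(76.4);C=np.array([.5885,.1885])
for n in("top","side"):
    c=viewer.camera(n);P=cloud(c);cv2.imwrite(f"pics/{n}6.png",c["pixels"][:,:,::-1]);h=cv2.cvtColor(c["pixels"],cv2.COLOR_RGB2HSV)
    s=(P[...,:2]-C)@np.array([np.cos(ax),np.sin(ax)]);t=(P[...,:2]-C)@np.array([np.sin(ax),-np.cos(ax)])
    m=(abs(t)<.03)&(abs(s)<.09)&(h[...,1]>100)&(h[...,0]<20)&(P[...,2]>.1)&(P[...,2]<.16)
    b=m&(P[...,2]>.115);print(n,rect(P[b]),"s",s[m].min(),s[m].max(),"t",t[m].min(),t[m].max())
    for a in(-.055,0,.045):
        q=m&(s>a)&(s<a+.01);print(a,"ridge",np.percentile(P[q][:,2],98) if q.sum() else 0)
    for sg in(-1,1):
        k=(abs(t)<.02)&(s*sg>.06)&(s*sg<.1)&(h[...,1]<75)&(P[...,2]>.12)&(P[...,2]<.16)
        if k.sum():print("clip",sg,(s[k]*sg).max().round(4),P[k][:,2].max().round(4))
a=[cv2.imread(f"pics/{n}6.png") for n in("top","side")]
cv2.imwrite("pics/c6.png",np.hstack([cv2.resize(a[0][180:310,140:300],(400,325),interpolation=2),cv2.resize(a[1][250:380,150:310],(400,325),interpolation=2)]))
E
```

```text
eef_pos: [0.5315, -0.0554, 0.2431]
wrist_force: [0.3, -0.6, 0.2]
top [588.7 188.2  31.1 139.8  76.9] s -0.07021984262004384 0.07147731816769609 t -0.016781441855607166 0.016288994349706435
-0.055 ridge 0.12539055350016187
0 ridge 0.12391584800740692
0.045 ridge 0.12557572788648141
clip -1 0.0821 0.142
clip 1 0.0841 0.1419
side [586.1 188.6  32.  139.8  75.7] s -0.07886766135542128 0.0768326249372688 t -0.0212138676158841 0.014785346460691497
-0.055 ridge 0.1250099381692099
0 ridge 0.12496801947343476
0.045 ridge 0.12505766904632057
clip -1 0.0826 0.1426
clip 1 0.0833 0.1429
```

View pics/c6.png

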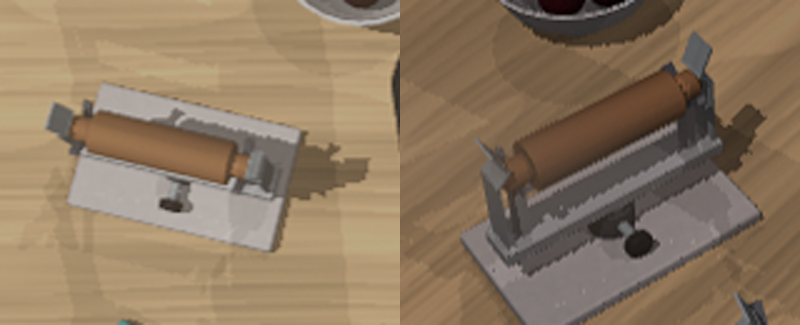

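The roller lies level in both seats, centred and aligned with the stand (axis z about 0.107). Both clips have closed over the pins, and the gripper is clear, so I'm handing in.

```bash
python3 -c "
from station import bot;print(bot.sign_off())"
```

```text
the job is handed in; nothing more can be done
None
```

I pressed the roller down into the white stand until the seats stopped it, released it and handed the job in. The cameras show it level and centred with both clips sprung back, and the wrist force I read while pressing never passed 13 N; sign-off returned no verdict.

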